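# Dispense a cedar ball into the entry dish

### The arm

A 7-joint arm with a two-finger parallel gripper is mounted at the origin on the work surface. World frame = base frame: x ahead of the robot, y to its left, z up, the work surface at z = 0. Lengths are in m, angles in degrees, forces in N, time in s.
With the tool pointing down it reaches from about 0.425 to 0.875 m from the base axis. Payload 4.7 kg.
Tool frame: the origin (TCP) lies at the very end of the fingers, on their centre line; the grasp point (between the pads) lies 19 mm behind it; z points along the fingers, y is the direction in which the jaws open and shut (so a half turn about z gives the same grasp; the last joint's range is limited). The gripper opens to 87 mm and grips with 3 to 60 N. Pads are 19 mm wide; open, the fingers measure 117 mm over their backs; the gripper's body (75 mm by 190 mm) begins 51 mm behind the grasp point.
Start: joints at [74.891, 18.392, -4.016, 83.108, 1.295, 78.541, -3.26], TCP at [0.178, -0.625, 0.223] pointing down, gripper open.
Joint ranges: [-163.93, 163.93], [-17.29, 119.83], [-79.2, 71.16], [3.27, 140.29], [-89.18, 269.18], [5.43, 117.66], [-154.24, 154.24]. Speed limits (degrees/s): [147.25, 147.25, 180, 180, 180, 180, 180].

### API

Orientations are given as [roll, pitch, yaw] about the fixed x, y, z axes, in that order (R = Rz(yaw) Ry(pitch) Rx(roll)).
In Python, from cell import env gives the robot as it stands.
- The arm moves only by the tool servo_tool, never from a script. Its argument "increments" is a list that holds one entry, the list of rows, each a list of 7 numbers: the shift along the tool's x, y, z in m, then the turn, a rotation vector about the tool's x, y, z in degrees, then the opening, from -1 (shut) to 1 (fully open). In form: [[[dx, dy, dz, rx, ry, rz, fingers], ...]]. A call has 1 to 20 rows; each row is the pose to reach, as a shift and turn from the pose commanded when the call began, along the tool's axes at that moment; what a row does not reach only later rows make up. A row lasts 1/10 s, in which the tool goes at most 50 mm and 8.59 degrees, less where a joint would pass 70% of its speed; a pose out of reach is approached as far as the arm can. A call with a gripper value outside its range is refused whole. The fingers move at their own pace and stop on an object; "squeeze" is the grip in N (left out, the last holds). Time passes only in rows, so rows that repeat a pose let the fingers close. It gives the time, the measured TCP pose, the force and the opening at its end, in the units of the state.
- env.get_obs(): the state, without advancing time (a new reading comes with each control period).
- env.read_camera(name): name is "scene" or "top" or "wrist"; returns a dict with "frame" (400x640x3 uint8, blue, green, red), "intrinsics" (3x3 intrinsics, pixels), "D" ([k1, k2, p1, p2, k3] as OpenCV has them; the pictures are not rectified), "rvec" (rotation vector, rad) and "tvec" (3), from world to camera coordinates, as OpenCV has them. Camera axes: x right, y down, z forward; pixel columns grow to the right and rows downward; lengths in m; the calibration is good to about 2 mm. A picture is of the moment at which its call begins. There is no depth.
- env.sign_off(): hands the job in, once; it reports no verdict.
The state is a dict: "time_s": time; "qpos": joint angles; "joint_velocities": joint speeds; "effort": joint torques, N m; "tool_pos": TCP position; "tool_rot": TCP orientation; "force": force on the tool from outside, world axes, zero at the start; "wrist_torque": the same for the moment, N m; "grip_width": finger opening in m.
Only numpy, scipy, OpenCV 4.12 (cv2) and the standard library are available. Lean on these libraries where they do the work, as an engineer would, in place of code of your own. Each camera call takes 0.05 s, during which the arm holds its last target.

### The job

Push the mustard dish along the shelf, without lifting it, until it stands centred under the end of the cedar-ball dispenser's chute. Then press down the red end of the rocking lever so that its other end lifts the gate and the ball rolls into the dish by itself, and let the lever come back up. Do not touch the ball, and leave the other things on the shelf where they are.

Things in the scene. Friction and masses are not known exactly. Their poses are not given: they have to be found in the camera images.
- dispenser: fixed wooden dispenser; origin on the shelf under the chute's centre line, z up. Its open chute (46 mm wide outside, 36 inside) runs along its y axis, falling to -y, from y = +85 mm to the lip at y = -135 mm. The body below ends at y = -82 mm, so the chute's end overhangs. The lever lies along x at y = -30 mm: pivot at x = -80 mm, 100 mm high, between cheeks 110 mm high; foot 12 mm high.
- drop_spot (a point): point on the shelf, on the chute's centre line and 35 mm beyond its lip (dispenser x = 0, y = -170 mm): the dish's centre belongs here. A few millimetres off does no harm, 20 mm still works. Its axes are the dispenser's.
- dish: loose round mustard ceramic dish, 130 mm across the rim, 112 mm across the foot, 30 mm high, wall 5 mm, inner floor 7 mm up, about 0.28 kg. Origin at the centre of its underside, z up. It starts 10 to 17 cm from the drop spot, on the open side of the chute, with nothing in between; it slides under a push of 1 to 4 N.
- lever (a joint): tilt of the rocking lever in rad: 0 at rest (red pad up, gate down), 0.40 at its stop (pad 25 mm lower, gate edge about 33 mm higher). The ball is let through above about 0.28. A spring brings it back to 0; at the pad it takes about 2 N to start and 5 N to reach the stop.
- lever_pad (a point): centre of the top face of the red press pad, 44 mm along the dispenser's x by 40 mm along its y, at dispenser x = -145 mm, y = -30 mm, 106 mm above the shelf at rest. The pad moves with the lever.
- ball_center (a point): centre of the loose cedar ball, 28 mm in diameter, 20 g, waiting in the chute just above the gate, about 78 mm above the shelf. It rolls out and down into the dish in about a second once the gate is up.
- charging_stand: bystander: charcoal charging stand, 90 x 80 mm, 125 mm high, loose. Origin under its centre.
- lock_key: bystander: folding steel bike-lock key lying flat, 70 x 28 x 7 mm, loose. Origin under its centre.
- sunglasses_case: bystander: clear plastic sunglasses case with a flip-top lid, 68 x 167 x 46 mm, loose. Origin under its centre.
- wood_box: bystander: small closed wooden box, 84 x 104 x 55 mm, loose. Origin under its centre.
- bike_bell: bystander: brass bike bell, 48 mm across, 36 mm high, loose. Origin under its centre.
- lotion: bystander: white bottle, 48 mm across, 110 mm high, loose. Origin under its centre.
- wallet: bystander: brown wallet lying flat, 75 x 105 x 14 mm, loose. Origin under its centre.
- chute_lip (a point): middle of the lower end of the chute floor, 43 mm above the shelf (underside 38 mm, side walls up to 61 mm): the ball leaves here towards the dispenser's -y. The dish's rim passes below it.
There are look-alikes about, which are no part of the job. Of the things that look like the dish, take the one that is nearest to the robot's base at the start.

How it is judged (in metres and radians):
On the way, in this order (a step that is already met when the one before it is completed fails the run):
1. the dish stands under the end of the chute, its centre within 30 mm of the drop spot, with the ball still behind the closed gate (horizontal distance between dish and drop_spot below 0.03 m and value of joint lever below 0.1 rad and y of ball_center in the frame of dispenser above -0.03 m), for 0.2 s.
2. the lever's red end is pressed down (value of joint lever above 0.2 rad), for 0.02 s.
3. the ball is in the dish (horizontal distance between ball_center and dish below 0.05 m and height (world z) of ball_center below 0.034 m), for 0.1 s.
At the end, for the whole second after the job is handed in: The ball lies in the dish, the dish stands flat and still on the shelf with its centre within 40 mm of the drop spot, and the lever is back at rest (below 0.06 rad) with the gate down (all of step 3 and horizontal distance between dish and drop_spot below 0.04 m and angle between dish's own z axis and vertical below 0.1 rad and height (world z) of dish below 0.006 m and linear speed of dish below 0.02 m/s and value of joint lever below 0.06 rad); the robot touches nothing.
It fails at once if the dish is lifted or tipped (height (world z) of dish above 0.015 m or angle between dish's own z axis and vertical above 0.3 rad).
It fails at once if the robot touches the ball (contact force between any of the fingers, the arm and ball above 0.2 N).
It fails at once if the ball falls on the shelf beside the dish (height (world z) of ball_center below 0.017 m).
It fails at once if a bystander is pushed more than 30 mm or lifted (distance of any of charging_stand, lock_key, sunglasses_case, wood_box, bike_bell, lotion, wallet from where it was at the start of the episode above 0.03 m).
It also fails if it takes over 53 s, if anything falls off the work surface, if the arm or the gripper's body presses on something with over 40 N, if the wrist force passes 120 N, or if a joint passes its speed limit or range.

## Working session

There is one attempt and no reset: what is moved stays moved. The work goes in short steps, Python scripts to look and compute and a tool call to move; the robot and the scene stay as the last step left them, time stands still between calls to the robot, and variables do not carry over. Pictures are saved under pics/ and viewed, and the job is handed in when it is done.

Besides the shell and the picture viewer there is one more tool, called after ">>>" by a JSON object that holds its "method" and its "body". servo_tool: Moves the arm, as the interface text tells. Its arguments: {"type":"object","properties":{"increments":{"type":"array","items":{"type":"array","items":{"type":"array","items":{"type":"number"}}}},"squeeze":{"type":"number"}},"required":["increments"]}

```bash
ls; mkdir -p pics; python3 - <<'E'
from cell import env
import cv2,pickle
o=env.get_obs();print(o)
for n in ["scene","top","wrist"]:
    c=env.read_camera(n);pickle.dump(c,open(f"pics/{n}0.pkl","wb"));cv2.imwrite(f"pics/{n}0.png",c["frame"]);print(n,c["rvec"],c["tvec"],c["intrinsics"])
E
```

```text
pics
{'time_s': 0.0, 'qpos': array([74.89148413, 18.43842092, -4.01534327, 83.17506328,  1.29455746,
       78.54097463, -3.26077145]), 'joint_velocities': array([-0.08658244, -0.0463497 , -0.02131316,  0.00526807,  0.01524681,
        0.01935878,  0.03398275]), 'effort': array([-5.71619040e-06, -4.91290998e+01, -4.04005134e-01, -3.12524235e+01,
       -6.38774643e-02,  4.36365476e-02,  1.61472344e-04]), 'tool_pos': array([ 0.17805094, -0.62455918,  0.22146732]), 'tool_rot': array([-1.79890760e+02,  5.41956023e-03,  1.59172358e+01]), 'force': array([ 0.44527272, -0.94565352,  0.06333726]), 'wrist_torque': array([ 0.0666972, -0.0157205, -0.0034897]), 'grip_width': 0.08693080704003883}
scene [ 0.71949349  2.43451846 -1.30203431] [ 0.48365212 -0.09613665  1.48711824] [[403.17731355   0.         321.05625267]
 [  0.         403.17731355 201.02299757]
 [  0.           0.           1.        ]]
top [ 2.18344124 -2.11955324  0.13409704] [-0.00484716  0.598767    1.2372097 ] [[381.71307286   0.         314.37585345]
 [  0.         381.71307286 196.96496906]
 [  0.           0.           1.        ]]
wrist [-2.32623893  1.75176335  0.24660025] [-0.64883892 -0.03487482  0.39079395] [[322.87732971   0.         320.75300073]
 [  0.         322.87732971 193.99241825]
 [  0.           0.           1.        ]]
```

View pics/scene0.png

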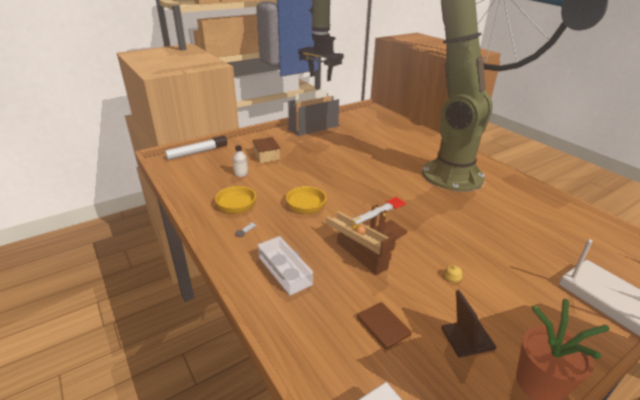

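View pics/top0.png

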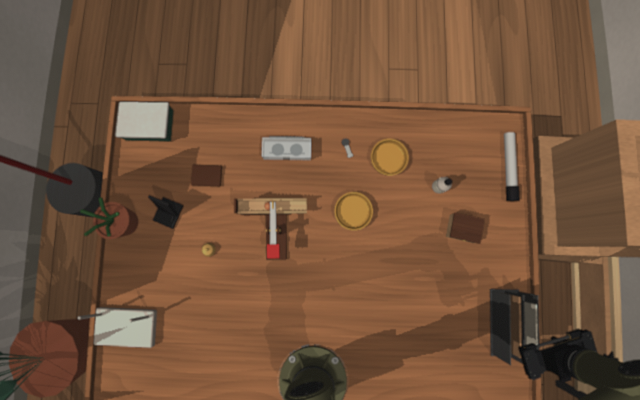

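View pics/wrist0.png

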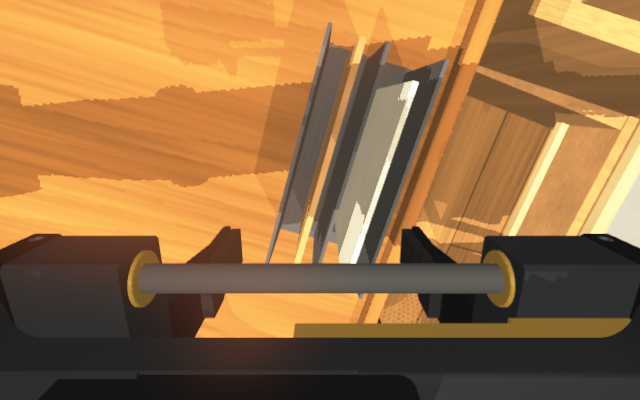

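The scene picture shows two mustard dishes at (305,200) and (235,200), with the dispenser's red pad at (397,203). In the top picture the dishes are at (354,210) and (390,157), the red pad at (273,251), the lip at about (306,205) and the base at (312,385). The dish candidates are top (354,210) and top (390,157). The bike bell at (208,249) is brass but far too small. I'll measure both dishes' distance from the base.

```bash
cat > h.py <<'E'
import cv2,numpy as np,pickle
def ray(c,uv):
    p=cv2.undistortPoints(np.array(uv,float).reshape(-1,1,2),c["intrinsics"],np.array(c["D"]))[:,0]
    R=cv2.Rodrigues(np.array(c["rvec"]))[0];t=np.array(c["tvec"]).ravel()
    d=np.c_[p,np.ones(len(p))]@R; return -R.T@t,d
def onz(c,uv,z):
    o,d=ray(c,uv);return o+d*((z-o[2])/d[:,2])[:,None]
def proj(c,P):
    return cv2.projectPoints(np.array(P,float).reshape(-1,1,3),np.array(c["rvec"]),np.array(c["tvec"]),c["intrinsics"],np.array(c["D"]))[0][:,0]
def blobs(c,lo,hi,amin=30):
    h=cv2.cvtColor(c["frame"],cv2.COLOR_BGR2HSV);m=cv2.inRange(h,lo,hi)
    if lo[0]==0: m|=cv2.inRange(h,(172,lo[1],lo[2]),(180,255,255))
    k=cv2.findContours(m,cv2.RETR_EXTERNAL,cv2.CHAIN_APPROX_NONE)[0]
    return sorted([x for x in k if cv2.contourArea(x)>amin],key=cv2.contourArea,reverse=True)
def dishes(c):
    r=[]
    for k in blobs(c,(18,150,70),(30,255,255),200):
        P=onz(c,k[:,0],0.030)[:,:2].astype(np.float32)
        hull=cv2.convexHull(P); (x,y),rad=cv2.minEnclosingCircle(P); e=cv2.fitEllipse(hull)
        r.append((cv2.moments(k)["m10"]/cv2.moments(k)["m00"],(x,y),rad,e))
    return r
E
python3 - <<'E'
from h import *
for n in ["top","scene"]:
    c=pickle.load(open(f"pics/{n}0.pkl","rb"))
    for r in dishes(c): print(n,r)
    for k in blobs(c,(0,190,100),(6,255,255),20):
        m=cv2.moments(k);uv=[m["m10"]/m["m00"],m["m01"]/m["m00"]];print("red",uv,m["m00"],onz(c,[uv],.106), cv2.minAreaRect(onz(c,k[:,0],.106)[:,:2].astype(np.float32)))
c=pickle.load(open("pics/top0.pkl","rb"))["frame"]
cv2.imwrite("pics/ct.png",cv2.resize(c[130:280,200:420],None,fx=3.6,fy=3.6,interpolation=cv2.INTER_CUBIC))
c=pickle.load(open("pics/scene0.pkl","rb"))["frame"]
cv2.imwrite("pics/cs.png",cv2.resize(c[170:290,260:420],None,fx=5,fy=5,interpolation=cv2.INTER_CUBIC))
E
```

```text
top (353.8170134638923, (0.558637797832489, -0.11724302172660828), 0.0637398362159729, ((0.5574823021888733, -0.11871040612459183), (0.12068459391593933, 0.12687397003173828), 52.1531982421875))
scene (235.35979462875196, (0.7581202983856201, -0.22970996797084808), 0.08022934198379517, ((0.7534095644950867, -0.23140811920166016), (0.1270749270915985, 0.16294792294502258), 158.5804443359375))
scene (305.86357243319264, (0.5659204721450806, -0.10916134715080261), 0.07925324887037277, ((0.5647676587104797, -0.11132147163152695), (0.12775243818759918, 0.16002514958381653), 148.60183715820312))
red [396.43685300207034, 202.14492753623188] 80.5 [[0.41975674 0.13977834 0.106     ]] ((0.4195769429206848, 0.13915421068668365), (0.04254276677966118, 0.03653276339173317), 83.74614715576172)
```

View pics/ct.png

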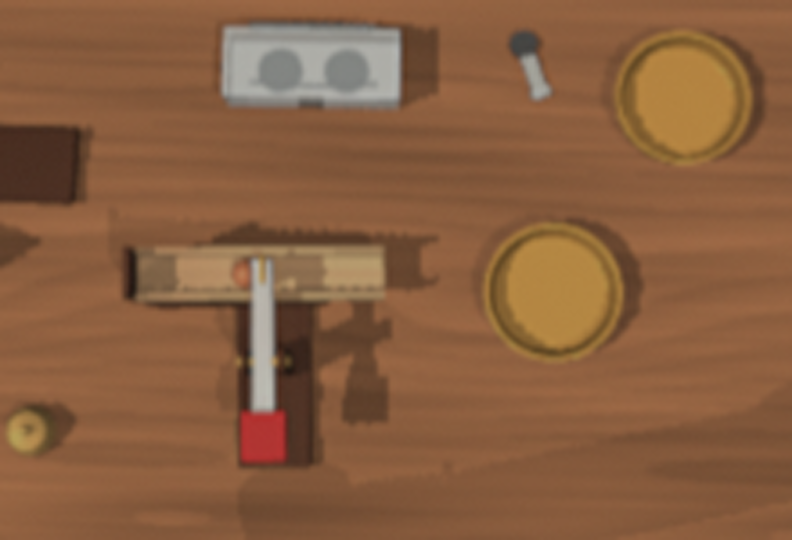

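View pics/cs.png

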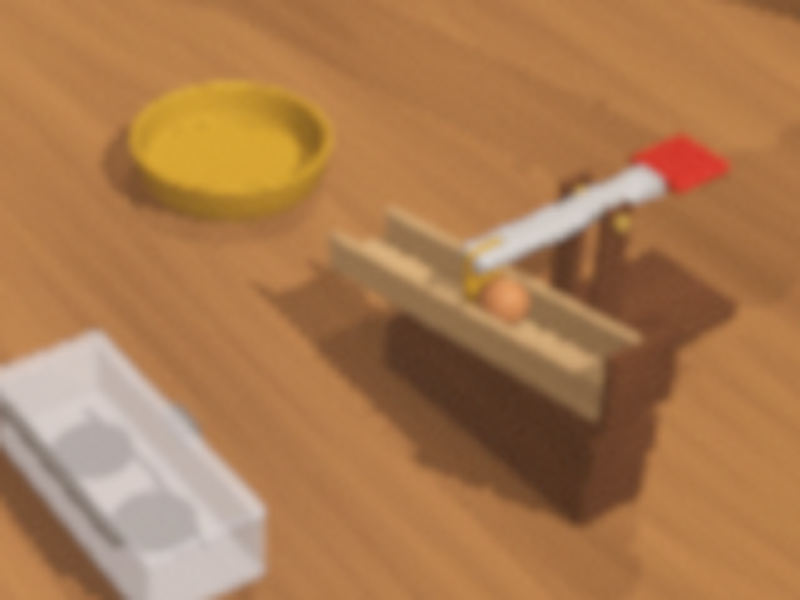

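The crops show the chosen dish clear of the chute at crop (553,290), which is top (354,210). The second dish is farther from the base at (685,97). The lip's corners are at crop (385,247) and (385,299). Next I'll work out the dispenser pose.

```bash
python3 - <<'E'
from h import *
c=pickle.load(open("pics/top0.pkl","rb"));s=pickle.load(open("pics/scene0.pkl","rb"))
f=lambda u,v:(200+u/3.6-.36,130+v/3.6-.36)
lip=onz(c,[f(385,247),f(385,299)],.061);up=onz(c,[f(137,247),f(135,300)],.099)
print("lip",lip,"up",up)
L=lip.mean(0)[:2];U=up.mean(0)[:2];d=(L-U);print("len",np.linalg.norm(d),"axis yaw",np.degrees(np.arctan2(d[0],-d[1])))
# red pad in top
h=cv2.cvtColor(c["frame"],cv2.COLOR_BGR2HSV);m=cv2.inRange(h,(0,180,80),(10,255,255))|cv2.inRange(h,(170,180,80),(180,255,255))
m[:,:240]=0;m[:,300:]=0
k=max(cv2.findContours(m,0,1)[0],key=cv2.contourArea);P=onz(c,k[:,0],.106);r=cv2.minAreaRect(P[:,:2].astype(np.float32));print("pad top",r)
pad=np.array(r[0])
# lever arm: far end at gate (crop 262,262) height?  lip from scene, z .061: crop corners (332,235) & (388,210)
g=lambda u,v:(260+u/5-.4,170+v/5-.4)
print("lip scene",onz(s,[g(332,234),g(389,207)],.061), "pad scene",onz(s,[g(683,163)],.106))
for k in blobs(c,(18,100,70),(30,255,255),200):
    (x,y),rad=cv2.minEnclosingCircle(onz(c,k[:,0],.03)[:,:2].astype(np.float32));print("dish",x,y,rad)
# ellipses in scene: outer top rim
print("ball top",onz(c,[f(240,273)],.078))
E
```

```text
lip [[0.59075761 0.03821601 0.061     ]
 [0.54319697 0.03666929 0.061     ]] up [[0.57945602 0.25710879 0.099     ]
 [0.53230265 0.25626735 0.099     ]]
len 0.21952612009675446 axis yaw 2.89777505903906
pad top ((0.41791293025016785, 0.13787204027175903), (0.040490373969078064, 0.03439698368310928), 2.325394868850708)
lip scene [[0.59059965 0.03989372 0.061     ]
 [0.54737055 0.03517322 0.061     ]] pad scene [[0.42051933 0.13963302 0.106     ]]
dish 0.5571755170822144 -0.11849121749401093 0.06383194774389267
ball top [[0.56122057 0.16726038 0.078     ]]
```

The dispenser's yaw is about 2.9°, which puts the drop spot near (0.569, 0.003). The pad is at about (0.419, 0.137) and the dish at (0.557, -0.118), a push of roughly 12 cm towards +y. I'll push with half-open fingers straddling the dish so that it centres itself.

```bash
cat >> h.py <<'E'
from scipy.spatial.transform import Rotation as Ro
def delta(o,pos,yaw):
    R=Ro.from_euler("xyz",o["tool_rot"],degrees=True);T=Ro.from_euler("xyz",[180,0,yaw],degrees=True)
    d=R.inv().apply(np.array(pos)-o["tool_pos"]);r=(R.inv()*T).as_rotvec(degrees=True)
    print("d",d.round(4),"rot",r.round(2))
E
python3 - <<'E'
from h import *
from cell import env
o=env.get_obs()
delta(o,[0.5455,-0.235,0.25],84.3)
E
```

```text
d [ 0.4602 -0.274  -0.0279] rot [-8.000e-02 -4.000e-02 -6.838e+01]
```

>>> {"method": "servo_tool", "body": {"increments": [[[0,0,-0.028,0,0,0,0.38],[0.03,-0.018,-0.028,0,0,-5,0.38],[0.065,-0.039,-0.028,0,0,-10,0.38],[0.1,-0.06,-0.028,0,0,-15,0.38],[0.135,-0.081,-0.028,0,0,-20,0.38],[0.17,-0.101,-0.028,0,0,-25,0.38],[0.205,-0.122,-0.028,0,0,-31,0.38],[0.24,-0.143,-0.028,0,0,-36,0.38],[0.275,-0.164,-0.028,0,0,-41,0.38],[0.31,-0.185,-0.028,0,0,-46,0.38],[0.345,-0.205,-0.028,0,0,-51,0.38],[0.38,-0.226,-0.028,0,0,-56,0.38],[0.415,-0.247,-0.028,0,0,-62,0.38],[0.44,-0.262,-0.028,0,0,-65.5,0.38],[0.46,-0.274,-0.028,0,0,-68.4,0.38],[0.46,-0.274,-0.028,0,0,-68.4,0.38],[0.46,-0.274,-0.028,0,0,-68.4,0.38],[0.46,-0.274,-0.028,0,0,-68.4,0.38]]]}}

```text
time_s: 1.95
tool_pos: [0.5444, -0.2374, 0.2503]
tool_rot: [-179.9, 0.1, 84.1]
force: [-0.2, -0.6, -0.7]
grip_width: 0.0602
```

```bash
python3 - <<'E'
from h import *
from cell import env
o=env.get_obs();print(o["tool_pos"],o["tool_rot"],o["time_s"],o["force"],o["grip_width"])
for n in ["wrist","top"]:
    c=env.read_camera(n);pickle.dump(c,open(f"pics/{n}1.pkl","wb"));cv2.imwrite(f"pics/{n}1.png",c["frame"])
delta(o,[0.5455,-0.235,0.010],84.3)
E
```

```text
[ 0.54437831 -0.23739826  0.25029646] [-1.79942200e+02  6.17874138e-02  8.41387750e+01] 1.95 [-0.24286626 -0.59095746 -0.728661  ] 0.06021374223639867
d [0.0028 0.0011 0.2403] rot [-0.06  0.06 -0.16]
```

View pics/wrist1.png

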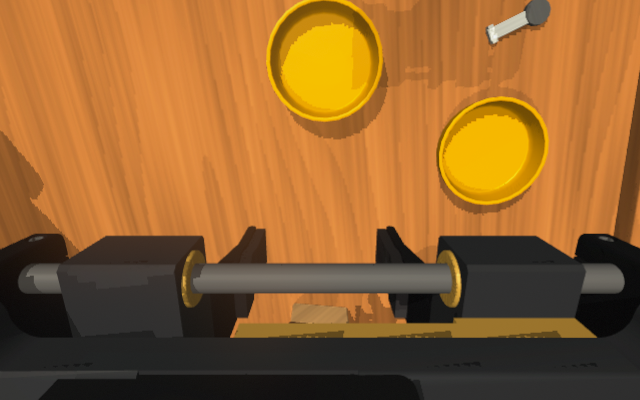

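View pics/top1.png

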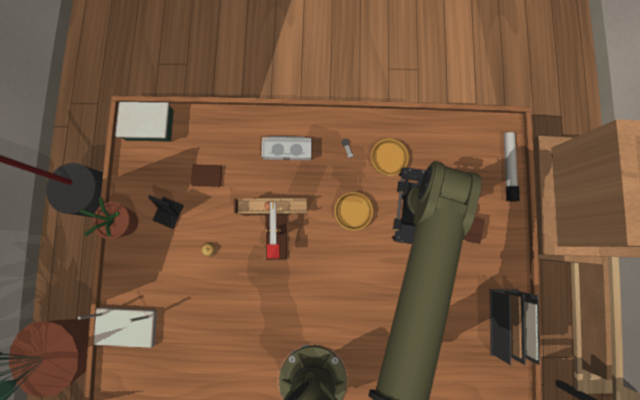

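The wrist view shows the chosen dish at (325,60), straight ahead of the fingers, with the look-alike at (493,150) to the right. In the top view the gripper sits just behind the dish. Before descending I'll check clearance to the lotion and wood box, which are hidden now, using the first top picture.

```bash
python3 - <<'E'
from h import *
c=pickle.load(open("pics/top0.pkl","rb"))
print("lotion top/cap",onz(c,[(449,181)],.11),"box top",onz(c,[(451,209),(486,212),(482,241),(450,236)],.055))
w=pickle.load(open("pics/wrist1.pkl","rb"))
for k in blobs(w,(20,200,100),(30,255,255),2000):
    P=onz(w,k[:,0],.03)[:,:2].astype(np.float32);P=P[P[:,1]>-.3];print("wrist dish",cv2.minEnclosingCircle(P),cv2.boundingRect(k))
E
```

```text
lotion top/cap [[ 0.65343101 -0.41577255  0.11      ]] box top [[ 0.56972752 -0.44026433  0.055     ]
 [ 0.56302287 -0.55819784  0.055     ]
 [ 0.46685422 -0.54239113  0.055     ]
 [ 0.48059093 -0.43571008  0.055     ]]
wrist dish ((0.5593347549438477, -0.12003073841333389), 0.06437347829341888) (266, 0, 117, 121)
wrist dish ((0.7476856112480164, -0.24095448851585388), 0.06579025089740753) (437, 96, 112, 109)
```

>>> {"method": "servo_tool", "body": {"increments": [[[0,0,0.03,0,0,0,0.38],[0,0.001,0.07,0,0,0,0.38],[0,0.001,0.11,0,0,0,0.38],[0,0.001,0.15,0,0,0,0.38],[0,0.001,0.185,0,0,0,0.38],[0,0.001,0.21,0,0,0,0.38],[0,0.001,0.228,0,0,0,0.38],[0,0.001,0.24,0,0,0,0.38],[0,0.001,0.24,0,0,0,0.38],[0,0.001,0.24,0,0,0,0.38],[0,0.001,0.24,0,0,0,0.38]]]}}

```text
time_s: 3.15
tool_pos: [0.5474, -0.2362, 0.012]
tool_rot: [179.9, 0.1, 84.3]
force: [0.1, -0.3, 0.1]
grip_width: 0.0604
```

```bash
python3 - <<'E'
from h import *
from cell import env
o=env.get_obs();print(o["tool_pos"],o["tool_rot"],o["time_s"],o["force"])
D=np.array([.569,.003]);u=np.array([np.cos(np.radians(84.3)),np.sin(np.radians(84.3))])
for k in (.075,.066): delta(o,[*(D-u*k),0.010],84.3)
E
```

```text
[ 0.54739779 -0.23619525  0.01195901] [1.79874053e+02 6.01999701e-02 8.42970897e+01] 3.15 [ 0.08753901 -0.34538382  0.07624086]
d [ 0.1652 -0.0023  0.0018] rot [ 0.13  0.06 -0.  ]
d [ 0.1742 -0.0023  0.0018] rot [ 0.13  0.06 -0.  ]
```

>>> {"method": "servo_tool", "body": {"increments": [[[0.015,0,0.001,0,0,0,0.38],[0.03,0,0.001,0,0,0,0.38],[0.04,0,0.001,0,0,0,0.38],[0.046,-0.001,0.001,0,0,0,0.38],[0.052,-0.001,0.001,0,0,0,0.38],[0.06,-0.001,0.001,0,0,0,0.38],[0.068,-0.001,0.001,0,0,0,0.38],[0.076,-0.001,0.001,0,0,0,0.38],[0.084,-0.001,0.001,0,0,0,0.38],[0.092,-0.001,0.001,0,0,0,0.38],[0.1,-0.002,0.001,0,0,0,0.38],[0.108,-0.002,0.001,0,0,0,0.38],[0.116,-0.002,0.001,0,0,0,0.38],[0.124,-0.002,0.001,0,0,0,0.38],[0.132,-0.002,0.001,0,0,0,0.38],[0.14,-0.002,0.001,0,0,0,0.38],[0.146,-0.002,0.001,0,0,0,0.38],[0.152,-0.002,0.001,0,0,0,0.38],[0.156,-0.002,0.001,0,0,0,0.38],[0.16,-0.002,0.001,0,0,0,0.38]]]}}

```text
time_s: 5.15
tool_pos: [0.5603, -0.076, 0.0095]
tool_rot: [-180.0, 0.0, 84.3]
force: [-0.8, -2.2, 1.6]
grip_width: 0.0602
```

```bash
python3 - <<'E'
from h import *
from cell import env
o=env.get_obs();print(o["tool_pos"],o["tool_rot"],o["time_s"],o["force"])
for n in ["wrist","scene","top"]:
    c=env.read_camera(n);pickle.dump(c,open(f"pics/{n}2.pkl","wb"));cv2.imwrite(f"pics/{n}2.png",c["frame"])
E
```

```text
[ 0.56028302 -0.07601307  0.00951149] [-1.79993888e+02  1.62918626e-02  8.43125098e+01] 5.15 [-0.82454182 -2.18937901  1.58067958]
```

View pics/wrist2.png

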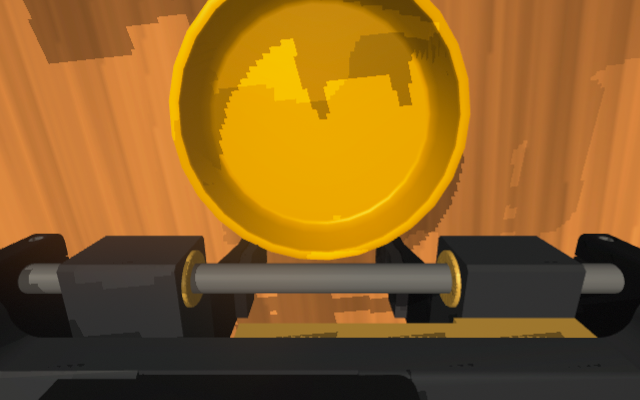

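View pics/top2.png

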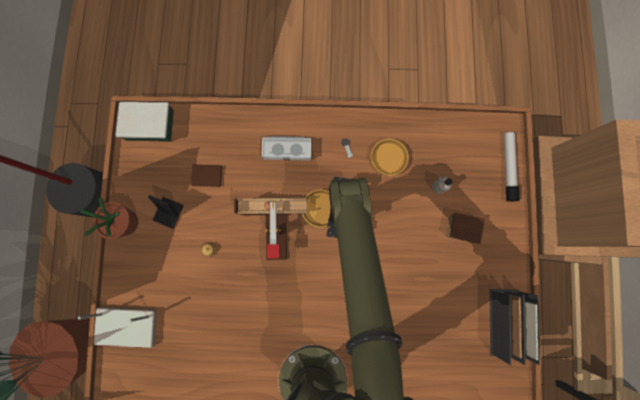

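View pics/scene2.png

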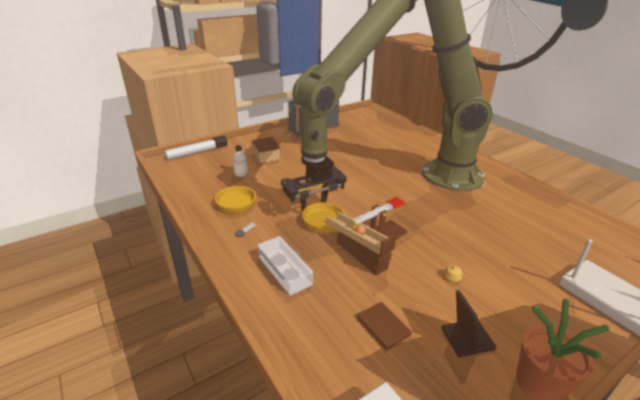

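The dish is centred between the fingers in the wrist view (rim x 172 to 469). It sits just short of the chute's end at top (320,208). Next I'll measure its centre.

```bash
python3 - <<'E'
from h import *
w=pickle.load(open("pics/wrist2.pkl","rb"))
def fit(c,ks,flt=lambda P:np.ones(len(P),bool)):
    for k in ks:
        P=onz(c,k[:,0],.03)[:,:2];P=P[flt(P)&(k[:,0,1]>2)]
        A=np.c_[2*P,np.ones(len(P))];x=np.linalg.lstsq(A,(P**2).sum(1),rcond=None)[0];
        r=np.sqrt(x[2]+x[0]**2+x[1]**2);res=np.hypot(*(P-x[:2]).T)-r
        g=abs(res)<.002;P=P[g];x=np.linalg.lstsq(np.c_[2*P,np.ones(len(P))],(P**2).sum(1),rcond=None)[0]
        print(x[:2],np.sqrt(x[2]+x[0]**2+x[1]**2),g.sum(),len(g))
fit(w,blobs(w,(20,180,60),(30,255,255),8000))
E
```

```text
[ 0.56554583 -0.01016763] 0.06380294564157861 636 638
```

>>> {"method": "servo_tool", "body": {"increments": [[[0.004,0,0,0,0,0,0.38],[0.008,0.001,0,0,0,0,0.38],[0.011,0.001,0,0,0,0,0.38],[0.0135,0.002,0,0,0,0,0.38],[0.0135,0.002,0,0,0,0,0.38],[0.0135,0.002,0,0,0,0,0.38],[0.0,0.002,0,0,0,0,0.38],[-0.025,0.002,0,0,0,0,0.38],[-0.055,0.002,0,0,0,0,0.38],[-0.07,0.002,-0.02,0,0,0,0.38],[-0.07,0.002,-0.06,0,0,0,0.38],[-0.07,0.002,-0.1,0,0,0,0.38],[-0.07,0.002,-0.14,0,0,0,-1],[-0.07,0.002,-0.18,0,0,0,-1],[-0.07,0.002,-0.2,0,0,0,-1],[-0.07,0.002,-0.2,0,0,0,-1],[-0.07,0.002,-0.2,0,0,0,-1]]]}}

```text
time_s: 7.0
tool_pos: [0.555, -0.1468, 0.2092]
tool_rot: [-180.0, 0.0, 84.3]
force: [-0.3, -0.1, -1.4]
grip_width: 0.0277
```

```bash
python3 - <<'E'
from h import *
from cell import env
o=env.get_obs();print(o["tool_pos"],o["tool_rot"],o["time_s"],o["force"],o["grip_width"])
for n in ["wrist","scene","top"]:
    c=env.read_camera(n);pickle.dump(c,open(f"pics/{n}3.pkl","wb"));cv2.imwrite(f"pics/{n}3.png",c["frame"])
c=cv2.imread("pics/top3.png");cv2.imwrite("pics/ct3.png",cv2.resize(c[150:280,220:400],None,fx=4,fy=4,interpolation=cv2.INTER_CUBIC))
E
```

```text
[ 0.55500615 -0.14679644  0.20915665] [-1.79996400e+02  2.20241979e-02  8.42683797e+01] 7.0 [-0.31587571 -0.07278889 -1.39042222] 0.027714459700319095
```

View pics/wrist3.png

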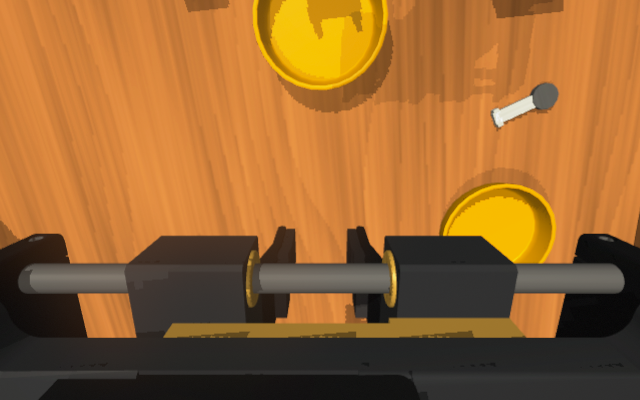

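View pics/ct3.png

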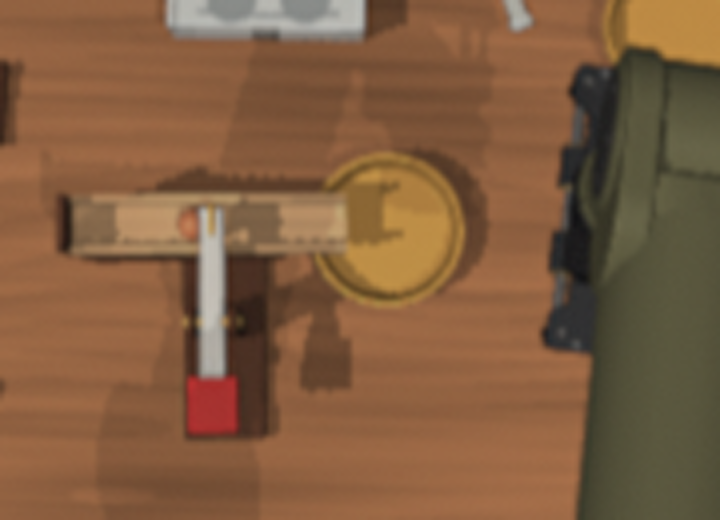

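In the top crop the dish is at (390,229), with the chute's end (347,223) over its near side. The ball is still behind the gate at (188,224). Next I'll check the dish centre and plan the approach to the pad.

```bash
python3 - <<'E'
from h import *
from cell import env
w=pickle.load(open("pics/wrist3.pkl","rb"));c=pickle.load(open("pics/top3.pkl","rb"))
def fit(P):
    for i in range(3):
        x=np.linalg.lstsq(np.c_[2*P,np.ones(len(P))],(P**2).sum(1),rcond=None)[0];r=np.sqrt(x[2]+x[0]**2+x[1]**2)
        res=np.hypot(*(P-x[:2]).T)-r;P=P[abs(res)<.004]
    print(x[:2],r,len(P))
k=[k for k in blobs(w,(20,180,60),(30,255,255),2000) if k[:,0,1].min()<5][0];k=k[k[:,0,1]>2];fit(onz(w,k[:,0],.03)[:,:2])
for k in blobs(c,(18,100,60),(30,255,255),200):
    print(cv2.boundingRect(k)); P=onz(c,k[:,0],.03)[:,:2]; fit(P[P[:,1]<.02])
f=lambda u,v:(220+u/4-.4,150+v/4-.4)
print("lip",onz(c,[f(347,193),f(347,254)],.061),"dish extents",onz(c,[f(392,153),f(392,306),f(466,229)],.03))
o=env.get_obs()
delta(o,[0.419,0.137,0.20],90)
delta(o,[0.419,0.137,0.20],108)
E
```

```text
[0.56981958 0.00193271] 0.06158203389291293 241
(304, 196, 29, 31)
[ 0.54912192 -0.01416052] 0.03790203545018666 21
(373, 143, 33, 26)
[ 0.74602795 -0.24119678] 0.03919762571386521 30
lip [[0.5920622  0.03902899 0.061     ]
 [0.54184898 0.03739208 0.061     ]] dish extents [[ 0.63116882  0.00304127  0.03      ]
 [ 0.50219309 -0.00068069  0.03      ]
 [ 0.56852486 -0.06087057  0.03      ]]
d [ 0.2683 -0.1627  0.0083] rot [-0.18 -0.05 -5.7 ]
d [ 0.2683 -0.1627  0.0083] rot [ -0.17  -0.08 -23.7 ]
```

The dish is at about (0.570, 0.002), within 2 to 3 mm of the drop spot. The top mask's circle fit was unusable because it was only a partial contour, but the rim extents agree. I'll move over the pad with the fingers shut.

>>> {"method": "servo_tool", "body": {"increments": [[[0.02,-0.012,0,0,0,0,-1],[0.045,-0.027,0,0,0,-1,-1],[0.075,-0.045,0,0,0,-2,-1],[0.105,-0.064,0,0,0,-3,-1],[0.135,-0.082,0,0,0,-4,-1],[0.165,-0.1,0,0,0,-5,-1],[0.195,-0.118,0,0,0,-5.7,-1],[0.225,-0.137,0,0,0,-5.7,-1],[0.25,-0.152,0,0,0,-5.7,-1],[0.262,-0.159,0.004,0,0,-5.7,-1],[0.268,-0.163,0.008,0,0,-5.7,-1],[0.268,-0.163,0.008,0,0,-5.7,-1],[0.268,-0.163,0.008,0,0,-5.7,-1],[0.268,-0.163,0.008,0,0,-5.7,-1]]]}}

```text
time_s: 8.55
tool_pos: [0.4203, 0.1355, 0.2014]
tool_rot: [-180.0, -0.0, 89.9]
force: [0.4, 0.4, -0.6]
grip_width: 0.0005
```

```bash
python3 - <<'E'
from h import *
from cell import env
o=env.get_obs();print(o["tool_pos"],o["tool_rot"],o["time_s"],o["force"],o["grip_width"])
for n in ["wrist","scene"]:
    c=env.read_camera(n);pickle.dump(c,open(f"pics/{n}4.pkl","wb"));cv2.imwrite(f"pics/{n}4.png",c["frame"])
c=cv2.imread("pics/scene4.png");cv2.imwrite("pics/cs4.png",cv2.resize(c[130:270,290:450],None,fx=4,fy=4,interpolation=cv2.INTER_CUBIC))
delta(o,[0.419,0.137,0.110],90)
E
```

```text
[0.42028388 0.13552606 0.20136401] [-1.79979194e+02 -1.28609848e-02  8.98878496e+01] 8.55 [ 0.36144335  0.44363043 -0.57985514] 0.0005441743827382004
d [ 0.0015 -0.0013  0.0914] rot [-0.02 -0.01 -0.11]
```

View pics/wrist4.png

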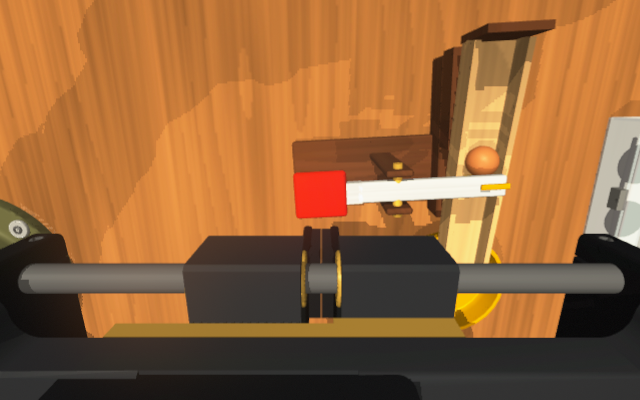

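View pics/cs4.png

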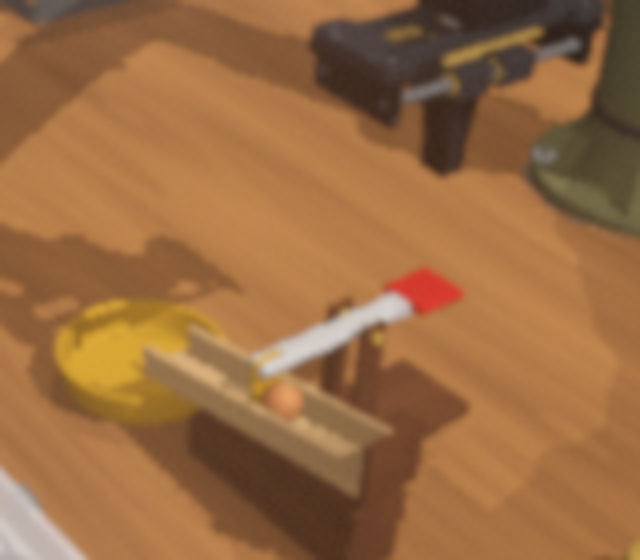

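The wrist view has the pad at (320,194), the ball at (482,160) behind the gate, and the dish under the chute at about (480,290). I'll take a quick pad fix from this view.

```bash
python3 - <<'E'
from h import *
w=pickle.load(open("pics/wrist4.pkl","rb"))
P=onz(w,[(295,174),(345,171),(348,215),(298,218)],.106);print(P,P.mean(0),proj(w,[.4203,.1355,.2014]))
E
```

```text
[[0.39884107 0.15435204 0.106     ]
 [0.4395579  0.15682753 0.106     ]
 [0.44286116 0.11892918 0.106     ]
 [0.40054445 0.11625835 0.106     ]] [0.42045114 0.13659177 0.106     ] [[321.73443101 244.93480761]]
```

>>> {"method": "servo_tool", "body": {"increments": [[[0,-0.004,0.03,0,0,0,-1],[0.001,-0.004,0.06,0,0,0,-1],[0.001,-0.004,0.08,0,0,0,-1],[0.001,-0.004,0.09,0,0,0,-1],[0.001,-0.004,0.096,0,0,0,-1],[0.001,-0.004,0.1,0,0,0,-1],[0.001,-0.004,0.104,0,0,0,-1],[0.001,-0.004,0.108,0,0,0,-1],[0.001,-0.004,0.111,0,0,0,-1],[0.001,-0.004,0.114,0,0,0,-1],[0.001,-0.004,0.114,0,0,0,-1],[0.001,-0.004,0.114,0,0,0,-1],[0.001,-0.004,0.114,0,0,0,-1],[0.001,-0.004,0.114,0,0,0,-1]]]}}

```text
time_s: 10.05
tool_pos: [0.4161, 0.138, 0.0878]
tool_rot: [180.0, -0.0, 90.0]
force: [1.9, -1.0, 3.4]
grip_width: 0.0008
```

```bash
python3 - <<'E'
from h import *
from cell import env
o=env.get_obs();print(o["tool_pos"],o["tool_rot"],o["time_s"],o["force"])
for n in ["scene"]:
    c=env.read_camera(n);pickle.dump(c,open(f"pics/{n}5.pkl","wb"));cv2.imwrite(f"pics/{n}5.png",c["frame"])
c=cv2.imread("pics/scene5.png");cv2.imwrite("pics/cs5.png",cv2.resize(c[150:270,290:450],None,fx=5,fy=5,interpolation=cv2.INTER_CUBIC))
E
```

```text
[0.41606943 0.13799907 0.08778419] [ 1.79953754e+02 -1.15840902e-02  9.00163356e+01] 10.05 [ 1.90453348 -1.03156272  3.38530711]
```

View pics/cs5.png

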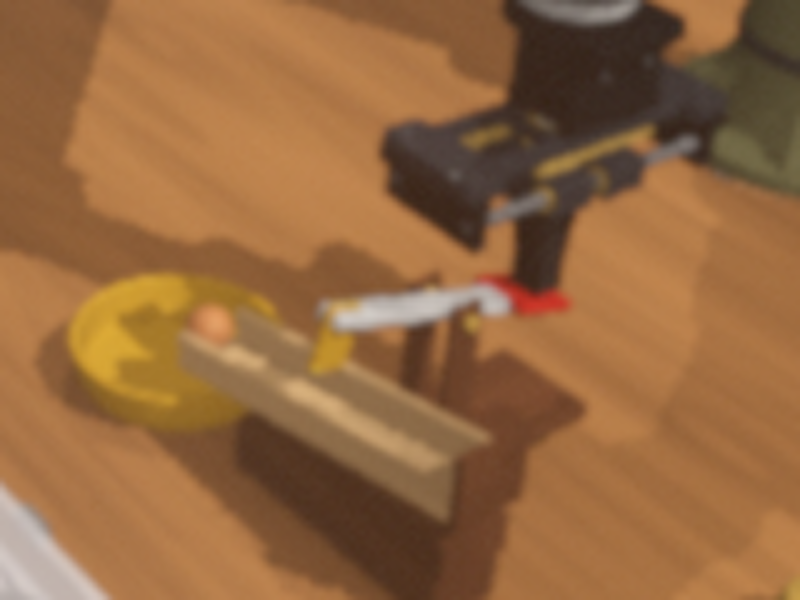

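The gate is up at crop (333,345) and the ball is leaving the lip at crop (212,325). It's past the gate, so I'll hold briefly and then retreat.

>>> {"method": "servo_tool", "body": {"increments": [[[0,0,0,0,0,0,-1],[0,0,0,0,0,0,-1],[0,0,0,0,0,0,-1],[0,0,0,0,0,0,-1],[0,0,-0.004,0,0,0,-1],[0,0,-0.008,0,0,0,-1],[0,0,-0.012,0,0,0,-1],[0,0,-0.016,0,0,0,-1],[0,0,-0.02,0,0,0,-1],[0,0,-0.03,0,0,0,-1],[0,0,-0.05,0,0,0,-1],[0,0,-0.08,0,0,0,-1],[0,0,-0.11,0,0,0,-1],[0,0,-0.13,0,0,0,-1],[0,0,-0.13,0,0,0,-1],[0,0,-0.13,0,0,0,-1],[0,0,-0.13,0,0,0,-1],[0,0,-0.13,0,0,0,-1]]]}}

```text
time_s: 11.9
tool_pos: [0.415, 0.1376, 0.2165]
tool_rot: [-179.9, 0.0, 90.0]
force: [-0.5, 0.6, -0.1]
grip_width: 0.0008
```

```bash
python3 - <<'E'
from h import *
from cell import env
o=env.get_obs();print(o["tool_pos"],o["joint_velocities"].round(2),o["time_s"],o["force"])
for n in ["scene","wrist","top"]:
    c=env.read_camera(n);pickle.dump(c,open(f"pics/{n}6.pkl","wb"));cv2.imwrite(f"pics/{n}6.png",c["frame"])
c=cv2.imread("pics/scene6.png");cv2.imwrite("pics/cs6.png",cv2.resize(c[150:270,290:450],None,fx=5,fy=5,interpolation=cv2.INTER_CUBIC))
E
```

```text
[0.41499596 0.13759127 0.21647176] [-0.07  0.15 -0.02 -0.25 -0.01  0.14  0.07] 11.9 [-0.4667058   0.64375164 -0.0819874 ]
```

View pics/cs6.png

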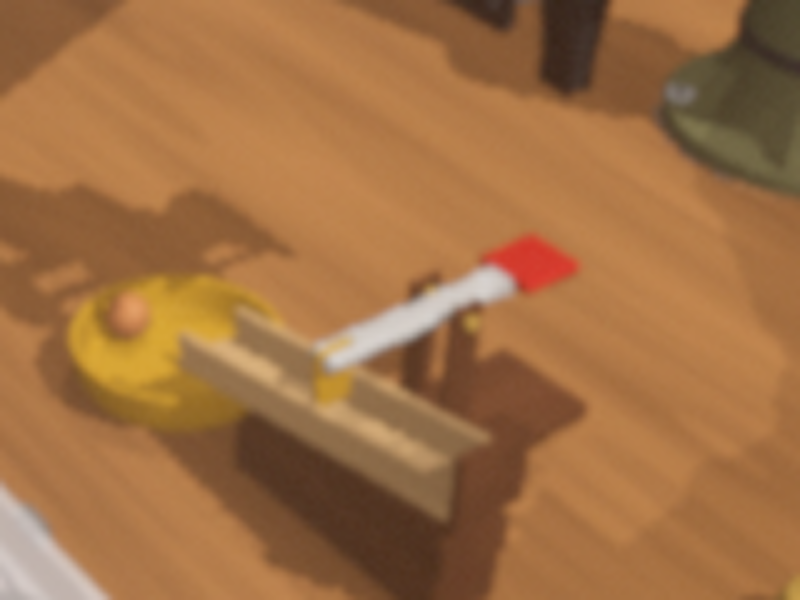

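View pics/top6.png

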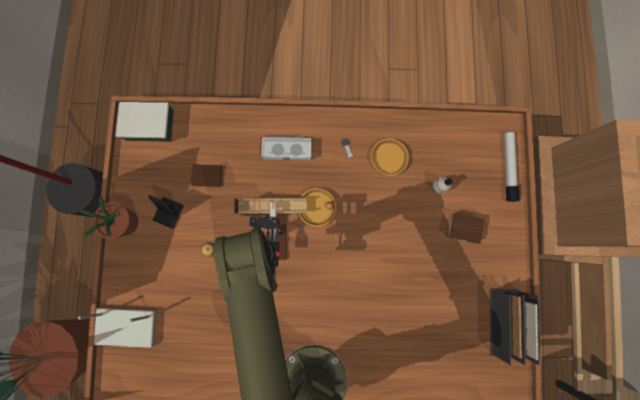

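The lever is back up, the gate is down, and the ball is in the dish at crop (125,315). I'll wait a little for the ball to settle and then check again.

>>> {"method": "servo_tool", "body": {"increments": [[[0,0,0,0,0,0,-1],[0,0,0,0,0,0,-1],[0,0,0,0,0,0,-1],[0,0,0,0,0,0,-1],[0,0,0,0,0,0,-1],[0,0,0,0,0,0,-1],[0,0,0,0,0,0,-1],[0,0,0,0,0,0,-1],[0,0,0,0,0,0,-1],[0,0,0,0,0,0,-1],[0,0,0,0,0,0,-1],[0,0,0,0,0,0,-1],[0,0,0,0,0,0,-1],[0,0,0,0,0,0,-1],[0,0,0,0,0,0,-1],[0,0,0,0,0,0,-1],[0,0,0,0,0,0,-1],[0,0,0,0,0,0,-1],[0,0,0,0,0,0,-1],[0,0,0,0,0,0,-1]]]}}

```text
time_s: 14.05
tool_pos: [0.4157, 0.1378, 0.2175]
tool_rot: [-180.0, 0.0, 90.0]
force: [-0.3, -0.5, 0.6]
grip_width: 0.0006
```

```bash
python3 - <<'E'
from h import *
from cell import env
ims=[]
for i in range(6):
    s=env.read_camera("scene");
    if i in(0,5): ims.append(cv2.resize(s["frame"][190:250,290:390],None,fx=4,fy=4,interpolation=cv2.INTER_CUBIC))
t=env.read_camera("top");ims.append(cv2.resize(t["frame"][175:235,230:350],(480,240),interpolation=cv2.INTER_CUBIC))
cv2.imwrite("pics/fin.png",np.vstack([np.hstack(ims[:2]),np.hstack([ims[2],np.zeros((240,320,3),np.uint8)])]))
pickle.dump((s,t),open("pics/fin.pkl","wb"));print(env.get_obs()["time_s"])
E
```

```text
14.4
```

View pics/fin.png

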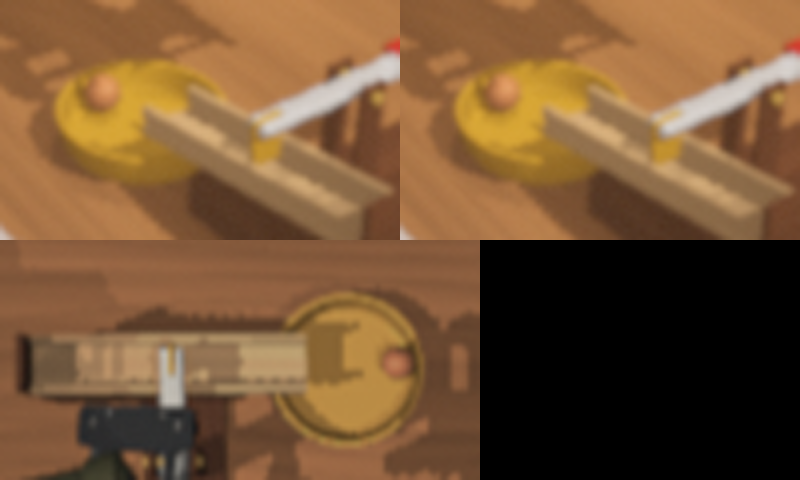

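The ball rests in the dish at fin (397,362), still between frames, with the dish centred at about (350,368). I'll check the numbers and hand in.

```bash
python3 - <<'E'
from h import *
from cell import env
s,t=pickle.load(open("pics/fin.pkl","rb"))
g=lambda u,v:(230+u/4-.4,175+(v-240)/4-.4)
d=onz(t,[g(350,368)],.03)[0];b=onz(t,[g(397,362)],.021)[0]
print(d,b,np.hypot(*(d-b)[:2]),np.hypot(*(d[:2]-[.569,.003])))
f=lambda u,v:(290+u/4-.4,190+v/4-.4)
print("scene ball",onz(s,[f(102,91)],.021))
if np.hypot(*(d-b)[:2])<.046: env.sign_off()
E
```

```text
[0.56749    0.00288386 0.03      ] [ 0.57470387 -0.03668481  0.021     ] 0.04022088182694729 0.0015144610293233948
scene ball [[ 0.57488615 -0.04126801  0.021     ]]
the job is handed in; nothing more can be done
```

I pushed the mustard dish nearest the base about 12 cm to the drop spot. Pressing the red pad then lifted the gate, and the ball rolled into the dish. I let the lever back up, moved clear and handed in at about 14.4 s of the 53 s allowed; no verdict was reported.

- **Dish:** the last pictures put its centre about 2 mm from the estimated drop spot.
- **Ball:** it lies still in the dish, about 40 mm from its centre in the top view. The scene view puts the ball about 5 mm further out, roughly 45 mm, so the margin to the 50 mm limit is modest.
- **Lever and surroundings:** the lever looks back at rest with the gate down. The fingers are about 10 cm above the pad and touching nothing. The other things on the shelf look undisturbed in the top view, though I did not measure them.
- **Failed check:** a circle fit of the dish in the top view, just after the push, gave nonsense because the colour mask was incomplete. I used the rim extents and the wrist camera instead, and those agreed.

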